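# Scoop the tacky cast wheels off the bench

### The arm

A 6-joint arm with a two-finger parallel gripper is mounted at the origin on the work surface. World frame = base frame: x ahead of the robot, y to its left, z up, the work surface at z = 0. Lengths are in mm, angles in rad, forces in N, time in s.
With the tool pointing down it reaches from about 350 to 975 mm from the base axis. Payload 7.1 kg.
Tool frame: the origin (TCP) lies at the very end of the fingers, on their centre line; the grasp point (between the pads) lies 19 mm behind it; z points along the fingers, y is the direction in which the jaws open and shut (so a half turn about z gives the same grasp; the last joint's range is limited). The gripper opens to 88 mm and grips with 3 to 60 N. Pads are 20 mm wide; open, the fingers measure 115 mm over their backs; the gripper's body (75 mm by 178 mm) begins 61 mm behind the grasp point.
Start: joints at [1.324, 0.423, 1.63, -0, 1.089, -0.019], TCP at [141.116, 608.844, 222.675] pointing down, gripper open.
Joint ranges: [-3, 3], [-0.9, 2.11], [0.09, 2.58], [-1.31, 4.45], [0.11, 2.69], [-2.54, 2.54]. Speed limits (rad/s): [2.39, 2.39, 3.01, 3.14, 3.14, 3.14].

### API

Orientations are given as a rotation vector (axis times angle).
In Python, from workcell import * gives the robot as it stands.
- The arm moves only by the tool play_rows, never from a script. Its argument "plan" is text: rows parted by semicolons, each of 7 numbers parted by spaces: the finger opening in cm, from 0 to 8.78, then the shift along the tool's x, y, z in cm, then the turn, a rotation vector about the tool's x, y, z in degrees. A call has 1 to 20 rows; each row shifts and turns the commanded pose from where the row before left it, along the tool's axes as they then stand; what a row does not reach is not made up. A row lasts 1/8 s, in which the tool goes at most 62.5 mm and 10.7 degrees, less where a joint would pass 70% of its speed; a pose out of reach is approached as far as the arm can. A call is refused whole if a number of a shift passes 6.25 or a number of a turn 10.7, either way. A call with a gripper value outside its range is refused whole. The fingers move at their own pace and stop on an object; the grip force is fixed at half the most. Time passes only in rows, so rows that do not move let the fingers close. It gives the time, the measured TCP pose, the force and the opening at its end, in the units of the state.
- get_obs(): the state, without advancing time (a new reading comes with each control period).
- get_image(name): name is "scene" or "side" or "wrist"; returns a dict with "pixels" (420x560x3 uint8, red, green, blue), "range_z" (420x560 float32, mm along the optical axis (not along the pixel's ray), 0 where there is no reading), "fx", "fy", "cx", "cy" (pixels), "eye" and "attitude" of the camera in the world. Camera axes: x right, y down, z forward; pixel columns grow to the right and rows downward; lengths in mm; the calibration is good to about 2 mm. A picture is of the moment at which its call begins.
- close_job(): hands the job in, once; it reports no verdict.
The state is a dict: "t": time; "qpos": joint angles; "qvel": joint speeds; "joint_torque": joint torques, N m; "ee_pos": TCP position; "orientation": TCP orientation; "ft_force": force on the tool from outside, world axes, zero at the start; "moment": the same for the moment, N m; "width": finger opening in mm.
Only numpy, scipy, OpenCV 4.12 (cv2) and the standard library are available. Lean on these libraries where they do the work, as an engineer would, in place of code of your own. Each camera call takes 0.05 s, during which the arm holds its last target. There are 200 camera calls.

### The job

The two cast model wheels lying in front of the steel fence are still tacky, so never touch them with the gripper: pick up the flat scoop by its bar, push it along the bench under the wheels, using the fence as a backstop, until both wheels lie flat in the pan together, and lift them clear of the bench. Then set the loaded scoop down level near the middle of the drying stand and let go of it, with both wheels still flat in the pan. Leave everything else on the bench where it is.

Things in the scene. Friction and masses are not known exactly. Their poses are not given: they have to be found in the camera images.
- scoop_grip (a point): Flat steel scoop with a black grip bar over its pan; this point is the middle of the graspable bar, on the centre line, 75 mm above the pan's underside. +x to the open front lip (80 mm ahead), z up out of the pan. Bar 16 mm wide (y), 20 mm high, from 72 mm behind to 40 mm ahead, carried by a stem at its rear end. About 0.28 kg, balanced within 25 mm of here.
- scoop: The scoop's pan, 140 mm long (x), 96 mm wide, open in front and above, starts flat on the bench; origin at the centre of its underside, 10 mm ahead of and 75 mm below the grip point. 88 mm wide inside; floor 3 mm, bevelled to 1.5 mm in the last 14 mm at the lip; side walls 26 mm high, ending 25 mm short of the lip; back wall 30 mm high, 4 mm thick; the stem adds 12 mm behind it.
- wheel_a_mid (a point): Cream cast resin wheel, a flat disc 60 mm in diameter and 18 mm thick (a hub look on top), lying flat on the bench; this point is its centre, half-way up, z its axle. Its lower edge is chamfered 7 mm in by 6 mm up, so the scoop's lip rides under it. Slippery (friction about 0.3), 80 g. Not to be touched by the gripper or arm.
- wheel_b_mid (a point): The second wheel, identical to the first; same meaning.
- wheel_a: The first wheel as a whole; origin at the centre of its underside.
- wheel_b: The second wheel as a whole; origin at the centre of its underside.
- fence: Fixed straight steel angle on the bench, 340 mm long, 45 mm high: the backstop. Origin at the foot of the middle of its working face, which faces the robot; +x points into the fence (push direction), y along it; its flange lies behind. Wheels and dome stand in a row in front, about 105 mm apart, in any order, not touching it, centres 37 to 55 mm from the face.
- stand_top (a point): Drying stand: fixed square aluminium plate, 180 mm by 180 mm, on four short feet; this point is the centre of its flat top, 40 mm above the bench; x and y along its edges.
- dome: Bystander: cream cast dome 58 mm in diameter, 38 mm high, in the row between or beside the wheels; origin at the centre of its underside.
- tin: Bystander: small steel tin 48 mm in diameter, 40 mm high, 85 to 105 mm in front of the dome, away from the fence; origin at the centre of its underside.
- glue: Bystander: upright white bottle 52 mm in diameter, 110 mm high; origin at the centre of its underside.
- jar: Bystander: upright amber jar 60 mm in diameter, 75 mm high; origin at the centre of its underside.
- block: Bystander: wooden sanding block 80 mm by 42 mm, 30 mm high, lying lengthwise about 180 mm in front of the dome, beyond the tin; origin at the centre of its underside.
There are look-alikes about, which are no part of the job. Leave any orange look-alike of the scoop alone.

How it is judged (in metres and radians):
On the way, in this order (a step that is already met when the one before it is completed fails the run):
1. with the scoop, a wheel is pressed against the fence (((contact force between wheel_a and fence above 0.3 N and contact force between wheel_a and scoop above 0.3 N) or (contact force between wheel_b and fence above 0.3 N and contact force between wheel_b and scoop above 0.3 N))), for 0.04 s.
2. both wheels lie flat in the pan and the scoop is lifted clear, at least 50 mm above the bench (x of wheel_a_mid in the frame of scoop_grip between -0.06 and 0.062 m and y of wheel_a_mid in the frame of scoop_grip between -0.044 and 0.044 m and z of wheel_a_mid in the frame of scoop_grip between -0.07 and -0.052 m and angle between the z axis of each of wheel_a_mid, wheel_b_mid and the z axis of scoop_grip, either way round below 0.2 rad and x of wheel_b_mid in the frame of scoop_grip between -0.06 and 0.062 m and y of wheel_b_mid in the frame of scoop_grip between -0.044 and 0.044 m and z of wheel_b_mid in the frame of scoop_grip between -0.07 and -0.052 m and height (world z) of scoop_grip above 0.125 m), for 0.2 s.
At the end, for the whole second after the job is handed in: The scoop rests level (within 0.08 rad) and still on the drying stand, its grip point within 60 mm of the middle of the stand along each of the stand's edges; both wheels lie flat (within 0.2 rad) inside the pan, at rest; the robot has let go (x of wheel_a_mid in the frame of scoop_grip between -0.06 and 0.062 m and y of wheel_a_mid in the frame of scoop_grip between -0.044 and 0.044 m and z of wheel_a_mid in the frame of scoop_grip between -0.07 and -0.052 m and angle between the z axis of each of wheel_a_mid, wheel_b_mid and the z axis of scoop_grip, either way round below 0.2 rad and x of wheel_b_mid in the frame of scoop_grip between -0.06 and 0.062 m and y of wheel_b_mid in the frame of scoop_grip between -0.044 and 0.044 m and z of wheel_b_mid in the frame of scoop_grip between -0.07 and -0.052 m and x of scoop_grip in the frame of stand_top between -0.06 and 0.06 m and y of scoop_grip in the frame of stand_top between -0.06 and 0.06 m and z of scoop_grip in the frame of stand_top between 0.069 and 0.082 m and angle between scoop_grip's own z axis and vertical below 0.08 rad and linear speed of each of scoop, wheel_a, wheel_b below 0.02 m/s); the robot touches nothing.
It fails at once if the gripper or arm touches a wheel (contact force between any of wheel_a, wheel_b and the fingers above 0.3 N or contact force between any of wheel_a, wheel_b and the arm above 0.3 N).
It fails at once if another thing on the bench is shifted by more than 25 mm (distance of any of dome, tin, block, glue, jar from where it was at the start of the episode above 0.025 m).
It also fails if it takes over 67 s, if anything falls off the work surface, if the arm or the gripper's body presses on something with over 40 N, if the wrist force passes 120 N, or if a joint passes its speed limit or range.

## Working session

There is one attempt and no reset: what is moved stays moved. The work goes in short steps, Python scripts to look and compute and a tool call to move; the robot and the scene stay as the last step left them, time stands still between calls to the robot, and variables do not carry over. Pictures are saved under pics/ and viewed, about 8 in all and at most 12, crops included, and the job is handed in when it is done.

Besides the shell and the picture viewer there is one more tool, called after ">>>" by a JSON object that holds its "method" and its "body", one argument or row to a line. play_rows: Moves the arm, as the interface text tells. Its arguments: {"type":"object","properties":{"plan":{"type":"string"}},"required":["plan"]}

```bash
ls; mkdir -p pics; cat > h.py <<'E'
import numpy as np, cv2
from scipy.spatial.transform import Rotation as R
from workcell import *
def grab(n,tag):
    im=get_image(n); cv2.imwrite(f'pics/{tag}.png',im['pixels'][:,:,::-1]); np.savez(f'{tag}.npz',**im); return im
def rot(a):
    a=np.array(a,float); return a if a.shape==(3,3) else R.from_rotvec(a).as_matrix()
def world(im):
    z=im['range_z'].astype(float); v,u=np.mgrid[:z.shape[0],:z.shape[1]]
    p=np.stack([(u-im['cx'])/im['fx']*z,(v-im['cy'])/im['fy']*z,z],-1)
    w=p@rot(im['attitude']).T+np.array(im['eye']); w[z==0]=np.nan; return w
E
python3 - <<'E'
from h import *
for n in ['scene','side']:
    im=grab(n,n+'0'); print(n,im['eye'],im['attitude'],im['fx'])
print(get_obs())
a=cv2.imread('pics/scene0.png');b=cv2.imread('pics/side0.png')
E
```

```text
pics
scene [ 905.0746161   638.00058507 1273.3054932 ] [-0.73441473 -2.76971909  0.88916968] 496.19840821434036
side [ 105.32767424 -749.40346604  856.48249807] [-2.30039117  0.6372721  -0.26754194] 396.50244258165685
{'t': 0.1, 'qpos': array([ 1.32402288e+00,  4.23788586e-01,  1.63061575e+00,  5.35475249e-06,
        1.08859053e+00, -1.90294411e-02]), 'qvel': array([-0.00110233, -0.00154073, -0.00207974,  0.00082363, -0.00038736,
        0.00052835]), 'joint_torque': array([-3.18566181e-04, -5.45611346e+01, -2.74326289e+01,  6.45161723e-02,
        1.88084564e-02, -2.73510750e-05]), 'ee_pos': array([140.98026792, 608.37155878, 221.96348613]), 'orientation': array([-3.56948966e-01, -3.12105593e+00,  2.18203693e-03]), 'ft_force': array([ 0.65400062, -0.71622216,  0.292454  ]), 'moment': array([ 0.03093476, -0.00575466,  0.03138958]), 'width': 88.22226014106444}
```

View pics/scene0.png

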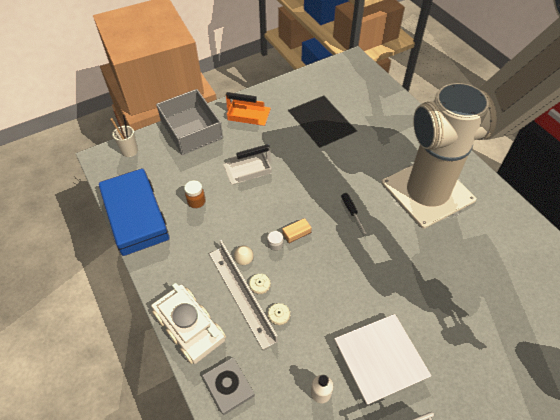

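View pics/side0.png

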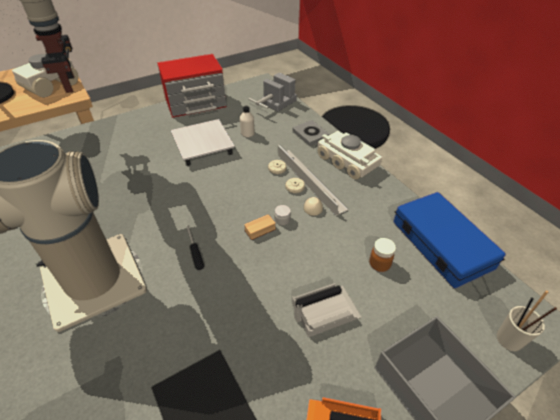

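The scene picture shows the row in front of the fence: dome (243,256), wheels (260,283) and (279,314). The tin is at (275,239), block (297,230), stand (382,357), jar (195,194) and glue (322,388).

What could be taken for the scoop:
- the steel scoop with a black bar, at scene (248,163) / side (325,305)
- the orange look-alike, at (247,108)
- a spatula or trowel, at (355,215)
- the grey bin, at (190,120)

I choose the steel one and check it in a close crop.

```bash
python3 - <<'E'
from h import *
im=dict(np.load('scene0.npz')); w=world(im)
def P(n,u,v): print(n,(u,v),np.round(w[v,u]).tolist())
for n,u,v in [('dome',243,255),('w1',260,283),('w2',279,314),('tin',275,238),('block',297,230),('glue',322,381),('jar',194,187),('stand',382,357),('bar',253,152),('pan',248,170),('bench',300,280),('orange',247,110)]: P(n,u,v)
np.set_printoptions(suppress=True,precision=0)
# stand top
m=(abs(w[...,2]-40)<5); m[:310]=0; m[:,:330]=0
r=cv2.minAreaRect(w[m][:,:2].astype(np.float32)); print('stand',r,cv2.boxPoints(r))
# wheels: top points
for u,v in [(260,283),(279,314)]:
    c=w[v,u]; q=w[(np.hypot(w[...,0]-c[0],w[...,1]-c[1])<45)&(abs(w[...,2]-18)<5)]
    print(len(q),cv2.minEnclosingCircle(q[:,:2].astype(np.float32)))
# fence: top
m=(w[...,2]>36)&(w[...,2]<52); m[:235]=0;m[350:]=0;m[:,:205]=0;m[:,280:]=0
q=w[m]; print('fence top',len(q),cv2.fitLine(q[:,:2].astype(np.float32),cv2.DIST_HUBER,0,.01,.01).ravel(), cv2.boxPoints(cv2.minAreaRect(q[:,:2].astype(np.float32))))
# scoop bar
c=w[152,253]; m=(w[...,2]>72)&(w[...,2]<95)&(np.hypot(w[...,0]-c[0],w[...,1]-c[1])<100); q=w[m]
print('bar',len(q),q.mean(0),cv2.minAreaRect(q[:,:2].astype(np.float32)),cv2.boxPoints(cv2.minAreaRect(q[:,:2].astype(np.float32))))
a=cv2.imread('pics/scene0.png'); A=cv2.resize(a[130:200,200:300],None,fx=5,fy=5,interpolation=2); B=cv2.resize(a[225:345,200:310],None,fx=5,fy=5,interpolation=2)
b=cv2.imread('pics/side0.png'); C=cv2.resize(b[265:345,270:390],None,fx=5,fy=5,interpolation=2)
cv2.imwrite('pics/c1.png',cv2.resize(np.vstack([cv2.resize(A,(600,420)),cv2.resize(C,(600,400))]),None,fx=.72,fy=.72))
E
```

```text
dome (243, 255) [634.0, -63.0, 35.0]
w1 (260, 283) [631.0, 34.0, 19.0]
w2 (279, 314) [632.0, 144.0, 22.0]
tin (275, 238) [526.0, -66.0, 38.0]
block (297, 230) [451.0, -64.0, 27.0]
glue (322, 381) [648.0, 374.0, 109.0]
jar (194, 187) [661.0, -338.0, 71.0]
stand (382, 357) [467.0, 382.0, 37.0]
bar (253, 152) [436.0, -368.0, 79.0]
pan (248, 170) [458.0, -371.0, -0.0]
bench (300, 280) [523.0, 75.0, 3.0]
orange (247, 110) [325.0, -634.0, -2.0]
stand ((503.6782531738281, 375.83233642578125), (180.730712890625, 253.95135498046875), 82.85107421875) [[366. 302.]
 [618. 270.]
 [641. 450.]
 [389. 481.]]
296 ((639.1204223632812, 34.68501281738281), 36.72864532470703)
319 ((638.6460571289062, 143.9138946533203), 38.66704559326172)
fence top 574 [  1.   1. 700.  52.] [[ 509.  -69.]
 [ 676. -169.]
 [ 859.  139.]
 [ 693.  238.]]
bar 195 [ 434. -371.   82.] ((434.353759765625, -373.0933532714844), (27.172367095947266, 111.05731964111328), 78.63143920898438) [[ 377. -375.]
 [ 486. -397.]
 [ 491. -371.]
 [ 383. -349.]]
```

View pics/c1.png

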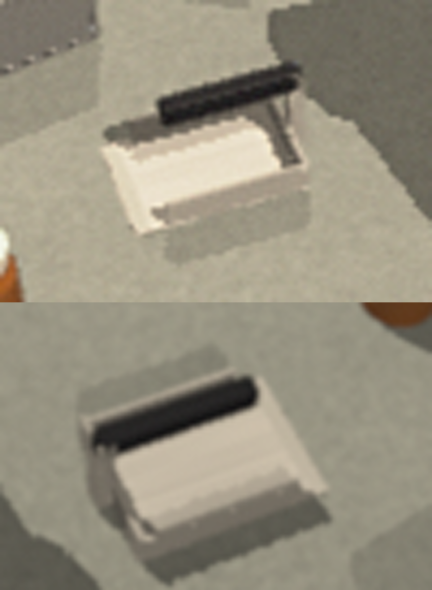

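The crop confirms the steel scoop. Its black bar runs from a rear stem at the robot-side end, with the open lip away from the robot (heading about −11°). Now I'll move over the wheels for a closer wrist view on the way.

>>> {"method": "play_rows", "body": {
  "plan": "8.78 -4.77 -3.73 -0.36 0 0 0;8.78 -4.77 -3.73 -0.36 0 0 0;8.78 -4.77 -3.73 -0.36 0 0 0;8.78 -4.77 -3.73 -0.36 0 0 0;8.78 -4.77 -3.73 -0.36 0 0 0;8.78 -4.77 -3.73 -0.36 0 0 0;8.78 -4.77 -3.73 -0.36 0 0 0;8.78 -4.77 -3.73 -0.36 0 0 0;8.78 -4.77 -3.73 -0.36 0 0 0;8.78 -4.77 -3.73 -0.36 0 0 0;8.78 -4.77 -3.73 -0.36 0 0 0;8.78 0 0 0 0 0 0;8.78 0 0 0 0 0 0"
}}

```text
t: 1.72
ee_pos: [558.9, 90.7, 261.7]
orientation: [-0.358, -3.12, 0.0]
ft_force: [-0.6, 0.7, -0.2]
width: 87.8
```

```bash
python3 - <<'E'
from h import *
o=get_obs();print(o['ee_pos'],o['orientation'],o['qpos']); im=grab('wrist','w1'); w=world(im); print(im['eye'],im['fx']); print(w[::60,::80].round().tolist()[3])
E
```

```text
[558.8736941   90.65648144 261.67167462] [-3.58233376e-01 -3.11953144e+00  4.20726714e-05] [ 1.39592336e-01  2.93934067e-01  1.72521213e+00  4.05674610e-04
  1.12396281e+00 -1.20270996e+00]
[482.07167533 108.29621831 423.8350981 ] 345.36623599285815
[[494.0, -259.0, -1.0], [517.0, -161.0, -2.0], [535.0, -50.0, 32.0], [563.0, 35.0, -0.0], [585.0, 133.0, -0.0], [608.0, 231.0, -1.0], [631.0, 328.0, -1.0]]
```

View pics/w1.png

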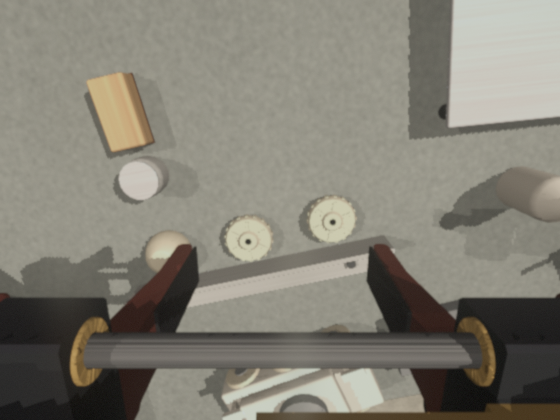

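The wrist view shows wheels at (248,240) and (332,220), the dome at (168,254), tin at (140,180), and the fence top from about (190,300) to (395,250). The stand is upper right and partly in view.

```bash
python3 - <<'E'
from h import *
np.set_printoptions(suppress=True,precision=2)
im=dict(np.load('w1.npz')); w=world(im)
for u,v in [(248,240),(332,220)]:
    c=w[v,u]; m=(np.hypot(w[...,0]-c[0],w[...,1]-c[1])<45)&(abs(w[...,2]-18)<6)
    q=w[m]; print('wheel',c,cv2.minAreaRect(q[:,:2].astype(np.float32)),np.median(q[:,2]))
# fence top front edge
m=(abs(w[...,2]-45)<6); m[:235]=0; m[330:]=0; m[:,:200]=0; m[:,385:]=0
E=[]
for u in range(205,365,4):
    v=np.where(m[:,u])[0]
    if len(v): E.append(w[v.min(),u]) 
E=np.array(E); l=cv2.fitLine(E[:,:2].astype(np.float32),cv2.DIST_HUBER,0,.01,.01).ravel(); print('fence front',E[::6],l,np.degrees(np.arctan2(l[1],l[0])))
for n,(u,v) in dict(dome=(168,254),tin=(140,178)).items(): print(n,w[v,u])
for f in ['w1','scene0']:
    im=dict(np.load(f+'.npz')); W=world(im)
    m=((abs(W[...,2]-40)<6)&(W[...,1]>240)&(W[...,0]<620)).astype(np.uint8)
    n,l,s,_=cv2.connectedComponentsWithStats(cv2.erode(m,np.ones((3,3))))
    k=1+s[1:,4].argmax(); q=W[l==k][:,:2].astype(np.float32); print(f,cv2.minAreaRect(q),cv2.boxPoints(cv2.minAreaRect(q)))
E
```

```text
wheel [634.    28.95  24.1 ] ((640.5093994140625, 28.093647003173828), (62.0079345703125, 69.4360122680664), 89.99345397949219) 18.184503545332262
wheel [632.77 136.08  21.54] ((640.2852172851562, 135.609619140625), (61.4249153137207, 72.09902954101562), 87.66374206542969) 18.281727657326343
fence front [[674.13 -35.48  40.42]
 [674.03  -4.33  40.78]
 [674.91  26.27  41.8 ]
 [674.47  56.75  40.18]
 [674.62  86.94  40.02]
 [675.1  116.9   39.21]
 [674.78 146.54  39.98]] [  0.01   1.   674.7   63.77] 89.66388
dome [624.85 -68.58  36.71]
tin [527.02 -68.25  39.02]
w1 ((495.787109375, 343.7425842285156), (120.55517578125, 123.19667053222656), 82.78661346435547) [[427.11 291.68]
 [549.33 276.21]
 [564.47 395.81]
 [442.25 411.28]]
scene0 ((468.5884704589844, 380.50592041015625), (175.6273651123047, 174.89141845703125), 82.72708892822266) [[370.73 304.47]
 [544.21 282.33]
 [566.45 456.54]
 [392.96 478.68]]
```

>>> {"method": "play_rows", "body": {
  "plan": "8.78 0.14 -6.02 0.37 0 0 0;8.78 0.14 -6.02 0.37 0 0 0;8.78 0.14 -6.02 0.37 0 0 0;8.78 0.14 -6.02 0.37 0 0 0;8.78 0.14 -6.02 0.37 0 0 0;8.78 0.14 -6.02 0.37 0 0 0;8.78 0.14 -6.02 0.37 0 0 0;8.78 0.14 -6.02 0.37 0 0 0;8.78 0 0 0 0 0 0;8.78 0 0 0 0 0 0"
}}

```text
t: 3.02
ee_pos: [440.1, -374.3, 232.4]
orientation: [-0.356, -3.121, -0.002]
ft_force: [0.1, 0.1, 0.7]
width: 88.1
```

```bash
python3 - <<'E'
from h import *
np.set_printoptions(suppress=True,precision=2)
o=get_obs();print(o['ee_pos'],o['orientation'],o['qpos']); im=grab('wrist','w2'); w=world(im)
z=w[...,2]
for lo,hi,n in [(78,92,'bar'),(21,35,'walls'),(0.5,33,'pan')]:
    m=((z>lo)&(z<hi)&(np.hypot(w[...,0]-450,w[...,1]+376)<120)).astype(np.uint8)
    q=w[m>0]; r=cv2.minAreaRect(q[:,:2].astype(np.float32)); print(n,len(q),r,cv2.boxPoints(r).tolist(),np.median(q[:,2]))
E
```

```text
[ 440.11 -374.34  232.45] [-0.36 -3.12 -0.  ] [-0.73  0.34  1.73  0.    1.07 -2.07]
bar 2004 ((438.6583557128906, -377.6941833496094), (16.041290283203125, 111.35394287109375), 80.53759002685547) [[382.42034912109375, -376.4523620605469], [492.2591552734375, -394.7590026855469], [494.8963623046875, -378.9360046386719], [385.05755615234375, -360.6293640136719]] 84.81188034536933
walls 1163 ((446.3060302734375, -378.8603210449219), (96.30425262451172, 126.72109985351562), 80.66275024414062) [[375.9725036621094, -416.094482421875], [501.0146179199219, -436.6544189453125], [516.6395263671875, -341.62615966796875], [391.5974426269531, -321.06622314453125]] 26.297883644300327
pan 14832 ((450.2869873046875, -375.70977783203125), (238.4974822998047, 239.31222534179688), 62.431766510009766) [[289.0277099609375, -426.0416259765625], [501.1684875488281, -536.7964477539062], [611.5462646484375, -325.3779296875], [399.4054870605469, -214.62310791015625]] 2.0307189926466833
```

View pics/w2.png

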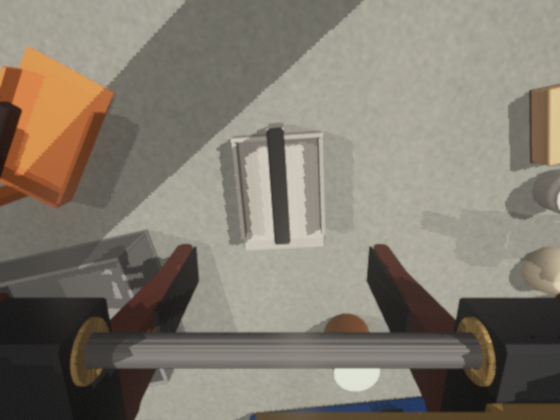

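The scoop is confirmed: bar 16×111 mm with its top at 85, and walls 96 mm wide. The grip point is about (454,−380) at yaw −9.4°. Descending to grasp.

>>> {"method": "play_rows", "body": {
  "plan": "8.78 -1.51 -0.36 0 0 0 -3.6;8.78 0 0 4.4 0 0 0;8.78 0 0 4.4 0 0 0;8.78 0 0 4.4 0 0 0;8.78 0 0 4.4 0 0 0;8.78 0 0 0 0 0 0;1 0 0 0 0 0 0;1 0 0 0 0 0 0;1 0 0 0 0 0 0;1 0 0 0 0 0 0;1 0 0 0 0 0 0;1 0 0 0 0 0 0"
}}

```text
t: 4.58
ee_pos: [453.8, -383.0, 56.7]
orientation: [0.259, 3.131, 0.0]
ft_force: [-0.8, 0.5, -0.4]
width: 31.1
```

>>> {"method": "play_rows", "body": {
  "plan": "0.5 0 0 0 0 0 0;0.5 0 0 0 0 0 0;0.5 0 0 0 0 0 0;0.5 0 0 0 0 0 0;0.5 0 0 0 0 0 0;0.5 0 0 -2 0 0 0;0.5 0 0 -3 0 0 0;0.5 0 0 -3 0 0 0;0.5 0 0 0 0 0 -4.6;0.5 0 0 0 0 0 -4.5;0.5 0 0 0 0 0 0;0.5 0 0 0 0 0 0"
}}

```text
t: 6.08
ee_pos: [453.9, -383.0, 137.2]
orientation: [0.012, 3.141, -0.001]
ft_force: [-0.8, -0.1, -1.1]
width: 15.9
```

```bash
python3 - <<'E'
from h import *
np.set_printoptions(suppress=True,precision=4)
o=get_obs();print(o['ee_pos'],o['orientation'],o['qpos'],o['ft_force'],o['width'])
M=rot(o['orientation']);print(M)
im=grab('wrist','w3'); w=world(im);z=w[...,2]; g=o['ee_pos']
for lo,hi,n in [(155,170,'bar'),(98,106,'walls')]:
    m=((z>lo)&(z<hi)&(np.hypot(w[...,0]-g[0],w[...,1]-g[1])<110)); q=w[m]; 
    if len(q)>5: r=cv2.minAreaRect(q[:,:2].astype(np.float32)); print(n,len(q),r,np.median(q[:,2]))
A=M.T@((w-g).reshape(-1,3).T); A=A.T.reshape(w.shape)
m=(abs(A[...,0])<90)&(abs(A[...,1])<48)&(A[...,2]>40)&(A[...,2]<62); q=A[m]
c=np.linalg.lstsq(np.c_[q[:,:2],np.ones(len(q))],q[:,2],rcond=None)[0];print('floor plane tool frame',len(q),c)
E
```

```text
[ 453.8848 -383.0147  137.2474] [ 0.012   3.1412 -0.0007] [-0.7209  0.4864  1.7587 -0.0001  0.8959 -2.284 ] [-0.7922 -0.0987 -1.1312] 15.948295334040127
[[-1.      0.0076  0.0004]
 [ 0.0076  1.     -0.0004]
 [-0.0004 -0.0004 -1.    ]]
bar 8747 ((430.24859619140625, -385.770263671875), (95.99490356445312, 34.87767791748047), 8.45439338684082) 165.46566427061487
walls 1255 ((440.812744140625, -383.43292236328125), (96.56937408447266, 116.7181625366211), 89.43954467773438) 102.65032099915814
floor plane tool frame 13484 [-0.0044 -0.0002 52.6913]
```

View pics/w3.png

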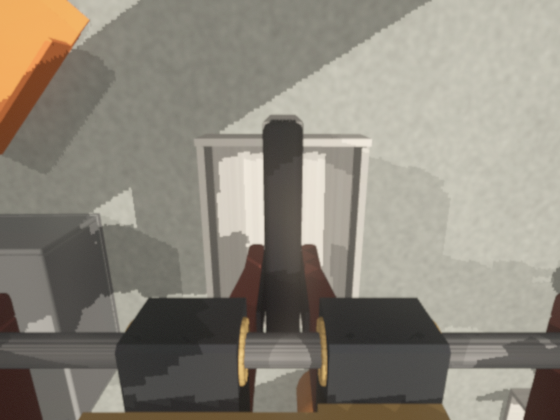

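The wrist view shows the scoop held centrally and level: bar at (283,200), walls symmetric about it, and floor slope 0.004. Carrying it to in front of the nearer wheel.

>>> {"method": "play_rows", "body": {
  "plan": "0.5 -0.72 5.92 0 0 0 0;0.5 -0.72 5.92 0 0 0 0;0.5 -0.72 5.92 0 0 0 0;0.5 -0.72 5.92 0 0 0 0;0.5 -0.72 5.92 0 0 0 0;0.5 -0.72 5.92 0 0 0 0;0.5 -0.72 5.92 0 0 0 0;0.5 0 0 3 0 0 0;0.5 0 0 3 0 0 0;0.5 0 0 1.8 0 0 0;0.5 0 0 0 0 0 0;0.5 0 0 0 0 0 0"
}}

```text
t: 7.62
ee_pos: [507.1, 31.1, 59.2]
orientation: [0.01, 3.141, -0.0]
ft_force: [0.1, -0.5, -1.9]
width: 15.8
```

```bash
python3 - <<'E'
from h import *
np.set_printoptions(suppress=True,precision=1)
o=get_obs();print(o['ee_pos'],o['ft_force'])
S=grab('scene','s4'); w=world(S)
c=w[283,260]
for u,v in [(260,283),(279,314)]: print(w[v,u])
D=grab('side','d4')
a=cv2.imread('pics/scene0.png');a=cv2.imread('pics/s4.png')[205:345,190:330]; b=cv2.imread('pics/d4.png')[130:250,220:360]
cv2.imwrite('pics/c4.png',np.vstack([cv2.resize(a,(420,300),interpolation=2),cv2.resize(b,(420,300),interpolation=2)][:2])) if 0 else cv2.imwrite('pics/c4.png',np.hstack([cv2.resize(a,(400,400),interpolation=2),cv2.resize(b,(400,400),interpolation=2)]))
E
```

```text
[507.1  31.1  59.2] [ 0.1 -0.5 -1.9]
[632.1  35.9  22.4]
[631.9 143.7  20.7]
```

View pics/c4.png

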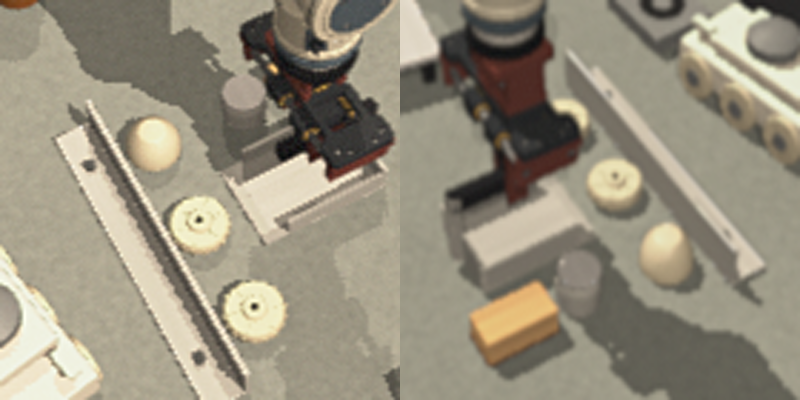

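The left crop (scene) shows the lip corners at crop (228,178) and (270,240), and the wheel hub at (199,224). I'll compare them numerically in the same camera.

```bash
python3 - <<'E'
from h import *
np.set_printoptions(suppress=True,precision=1)
im=dict(np.load('s4.npz'))
M=rot(im['attitude']);e=np.array(im['eye'])
def at(u,v,z):
    d=M@np.array([(u-im['cx'])/im['fx'],(v-im['cy'])/im['fy'],1]); return e+d*(z-e[2])/d[2]
s=140/400
for n,(x,y),z in [('lipL',(228,178),4),('lipR',(270,240),4),('w1',(199,219),19),('w2',(254,306),19),('fenceA',(90,103),45),('fenceB',(243,378),45)]:
    print(n,at(190+x*s,205+y*s,z))
E
```

```text
lipL [578.7  -3.9   4. ]
lipR [576.8  78.5   4. ]
w1 [630.2  30.   19. ]
w2 [629.  138.1  19. ]
fenceA [ 669.3 -131.    45. ]
fenceB [678.3 204.6  45. ]
```

>>> {"method": "play_rows", "body": {
  "plan": "0.5 0 0 0.28 0 0 0;0.5 0 0 0.05 0 0 0;0.5 -1 0 0 0 0 0;0.5 -1 0 0 0 0 0;0.5 -0.8 0 0 0 0 0;0.5 -0.5 0 0 0 0 0;0.5 -0.5 0 0 0 0 0;0.5 -0.5 0 0 0 0 0;0.5 -0.5 0 0 0 0 0;0.5 -0.5 0 0 0 0 0;0.5 -0.5 0 0 0 0 0"
}}

```text
t: 9.1
ee_pos: [561.2, 30.8, 55.8]
orientation: [-0.01, -3.134, 0.0]
ft_force: [-12.9, -0.4, 15.2]
width: 15.9
```

>>> {"method": "play_rows", "body": {
  "plan": "0.5 0 0 -0.08 0 0 0;0.5 -0.5 0 0 0 0 0;0.5 -0.5 0 0 0 0 0;0.5 -0.5 0 0 0 0 0;0.5 -0.5 0 0 0 0 0"
}}

```text
t: 9.72
ee_pos: [585.1, 30.7, 56.0]
orientation: [-0.01, -3.141, 0.0]
ft_force: [-1.3, 0.3, -2.4]
width: 15.6
```

```bash
cat > look.py <<'E'
from h import *
import sys
t=sys.argv[1]
o=get_obs();print(o['ee_pos'].round(1),o['ft_force'].round(1))
grab('scene','s'+t);grab('side','d'+t)
a=cv2.imread(f'pics/s{t}.png')[205:345,190:330]; b=cv2.imread(f'pics/d{t}.png')[130:250,220:360]
cv2.imwrite(f'pics/c{t}.png',np.hstack([cv2.resize(a,(400,400),interpolation=2),cv2.resize(b,(400,400),interpolation=2)]))
E
python3 look.py 5
```

```text
[585.1  30.7  56. ] [-1.3  0.3 -2.4]
```

View pics/c5.png

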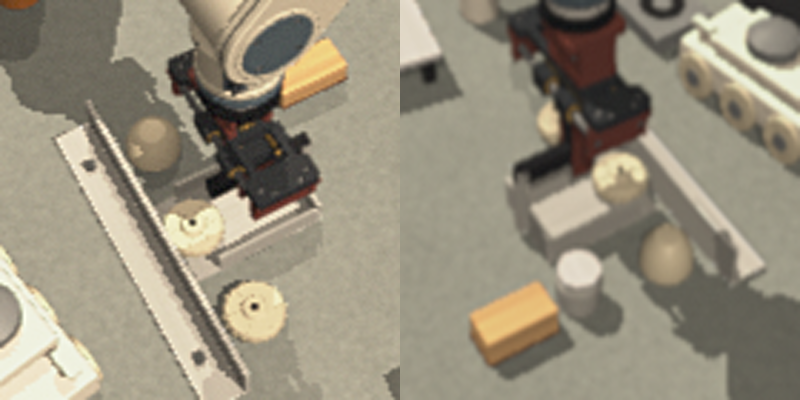

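Left crop: the wheel (193,227) is in the pan against the fence, with the bystanders unmoved. I'll push the last bit, then back off, lift, and tilt nose-up so the wheel slides to the back wall.

>>> {"method": "play_rows", "body": {
  "plan": "0.5 -0.4 0 0 0 0 0;0.5 -0.4 0 0 0 0 0;0.5 -0.3 0 0 0 0 0"
}}

```text
t: 10.2
ee_pos: [594.4, 30.7, 55.9]
orientation: [-0.01, -3.138, 0.0]
ft_force: [-8.1, -0.2, 1.4]
width: 15.8
```

>>> {"method": "play_rows", "body": {
  "plan": "0.5 0.2 0 0 0 0 0;0.5 0.3 0 -0.2 0 0 0;0.5 0.4 0 -0.6 0 0 0;0.5 0.6 0 -1.2 0 0 0;0.5 0.6 0 -1.6 0 0 0;0.5 0.6 0 -1.6 0 0 0;0.5 0.5 0 -1.3 0 0 0;0.5 0.3 0 -0.7 0 0 0;0.5 0 0 0 0 -5 0;0.5 0 0 0 0 -6 0;0.5 0 0 0 0 -6 0;0.5 0 0 0 0 -5 0;0.5 0 0 0 0 -2 0;0.5 0 0 0 0 0 0;0.5 0 0 0 0 0 0;0.5 0 0 0 0 0 0;0.5 0 0 0 0 0 0"
}}

```text
t: 12.32
ee_pos: [561.1, 30.8, 128.3]
orientation: [0.008, 2.723, -0.002]
ft_force: [0.5, 0.1, -2.2]
width: 15.6
```

```bash
python3 - <<'E'
from h import *
o=get_obs();print(o['ee_pos'].round(1),o['orientation'].round(3),o['qpos'].round(2),o['ft_force'].round(1)); im=grab('wrist','w6'); w=world(im)
M=rot(o['orientation']); A=((w-o['ee_pos']).reshape(-1,3)@M).reshape(w.shape)
# scoop frame: x=-toolx, z up = -(tool z)
m=(abs(A[...,1])<43)&(A[...,0]>-78)&(A[...,0]<54)&(A[...,2]>30)&(A[...,2]<46); q=A[m]
print(len(q), 'x range',np.percentile(-q[:,0],[2,50,98]).round(),'y',np.percentile(q[:,1],[2,50,98]).round(),'z',np.median(q[:,2]))
E
```

```text
[561.1  30.8 128.3] [ 8.000e-03  2.723e+00 -2.000e-03] [ 0.05  0.36  2.12 -0.08  0.25 -1.44] [ 0.5  0.1 -2.2]
51 x range [31. 64. 70.] y [-30.  11.  12.] z 35.24170626145278
```

View pics/w6.png

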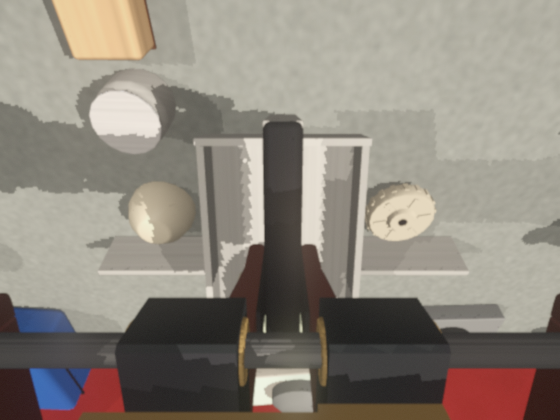

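The wrist view shows an empty rear half of the pan. The second wheel is at (402,212), and the first is hidden under the gripper, so I'll find it numerically from the other cameras.

```bash
cat > inpan.py <<'E'
from h import *
import sys
o=get_obs();print(o['ee_pos'].round(1),o['orientation'].round(3),o['ft_force'].round(1))
M=rot(o['orientation'])
for n in ['scene','side']:
    im=grab(n,n+sys.argv[1]); w=world(im)
    A=((w-o['ee_pos']).reshape(-1,3)@M).reshape(w.shape)
    X,Y,Z=-A[...,0],A[...,1],56-A[...,2]   # scoop frame, z above underside
    m=(abs(Y)<42)&(X>-55)&(X<82)&(Z>14)&(Z<28); 
    f=(abs(Y)<42)&(X>-55)&(X<82)&(abs(Z-2)<6)
    print(n,'wheel-top pts',m.sum(),'floor pts',f.sum())
    H=lambda m:np.histogram2d(X[m],Y[m],bins=[np.arange(-60,91,10),np.arange(-45,46,10)])[0].astype(int)
    if m.sum(): print('W rows x=-60..80, cols y=-45..35\n',H(m))
    b=(abs(w[...,1]-30)<40)&(w[...,0]>600)&(w[...,0]<670)&(abs(w[...,2]-18)<5); print('bench wheel pts',b.sum())
E
python3 inpan.py 6
```

```text
[561.   30.8 128.2] [ 8.000e-03  2.723e+00 -2.000e-03] [ 0.6 -0.4 -3.2]
scene wheel-top pts 322 floor pts 545
W rows x=-60..80, cols y=-45..35
 [[ 0  0  0  0  0  0  0  0  0]
 [ 0  0  0  0  0  0  0  0  0]
 [ 0  0  0  0  0  0  0  0  0]
 [ 0  0  0  0  0  0  0  0  0]
 [ 0  0  0  0  0  0  0  0  0]
 [ 4  0  0  0  0  0  0  0  0]
 [ 3  0  0  0  0  0  0  0  0]
 [ 3  0  1  5  6  7  4  0  0]
 [ 2  0  9  8  5  8 11  5  0]
 [ 3  2 10  6  7  9 12 10  0]
 [ 3  1 10  5  9 12 10 12  0]
 [ 1  0  9  9 11 10 11  8  0]
 [ 0  0  3  9 16 16 12  2  0]
 [ 0  0  0  1  1  1  0  0  0]
 [ 0  0  0  0  0  0  0  0  0]]
bench wheel pts 0
side wheel-top pts 257 floor pts 466
W rows x=-60..80, cols y=-45..35
 [[ 0  0  0  0  0  0  0  0  0]
 [ 0  0  0  0  0  0  0  0  0]
 [ 0  0  0  0  0  0  0  0  0]
 [ 1  0  0  0  0  0  0  0  0]
 [ 0  0  0  0  0  0  0  0  0]
 [ 0  0  0  0  0  0  0  0  0]
 [ 0  0  0  0  0  0  0  0  0]
 [ 1  0  3  6  8  3  1  0  0]
 [ 0  1 13  6 11  6  3  0  0]
 [ 0  9 12 10  7  7  8  1  0]
 [ 0 11 10  9  6  5  8  0  0]
 [ 0  8  7  9  6  6  7  1  0]
 [ 0  1 11 10  8 10  0  0  0]
 [ 0  0  1  2  2  2  0  0  0]
 [ 0  0  0  0  0  0  0  0  0]]
bench wheel pts 0
```

The wheel is in the pan at x≈+40, y≈+2 (not slid far, but secure). I'll level out and go in front of the second wheel. It will push the first one back.

>>> {"method": "play_rows", "body": {
  "plan": "0.5 0 0 0 0 6 0;0.5 0 0 0 0 7 0;0.5 0 0 0 0 7 0;0.5 0 0 0 0 4 0;0.5 0.4 0.8 0 0 0 0;0.5 0.8 1.6 0 0 0 0;0.5 1 2 0 0 0 0;0.5 1 2 0 0 0 0;0.5 1 2 0 0 0 0;0.5 0.6 1.6 0 0 0 0;0.5 0.3 0.8 1 0 0 0;0.5 0 0 2 0 0 0;0.5 0 0 2 0 0 0;0.5 0 0 1.2 0 0 0;0.5 0 0 0.7 0 0 0;0.5 0 0 0.2 0 0 0;0.5 0 0 0 0 0 0"
}}

```text
t: 14.6
ee_pos: [510.7, 139.2, 57.4]
orientation: [0.01, 3.141, 0.0]
ft_force: [-1.2, -0.4, -3.1]
width: 15.9
```

```bash
python3 inpan.py 7 | head -20; python3 - <<'E'
from h import *
im=dict(np.load('scene7.npz')); w=world(im); m=(np.hypot(w[...,0]-638,w[...,1]-140)<45)&(abs(w[...,2]-18)<4); print(m.sum(),w[m].mean(0))
E
```

```text
[510.7 139.2  57.4] [0.01  3.141 0.   ] [-1.2 -0.4 -3.1]
scene wheel-top pts 364 floor pts 485
W rows x=-60..80, cols y=-45..35
 [[ 0  0  0  0  0  0  0  0  0]
 [ 0  0  0  0  0  0  0  0  0]
 [ 0  0  0  0  0  0  0  0  0]
 [ 0  0  0  0  0  0  0  0  0]
 [ 0  0  0  0  0  0  0  0  0]
 [ 3  0  0  0  0  0  0  0  0]
 [ 3  0  0  0  1  1  0  0  0]
 [ 2  0  0  6 11 12  6  0  0]
 [ 3  1  8 13  7 14 12  8  0]
 [ 5  3  8  8 10 13 12 15  0]
 [ 5  0 12 11 12 13 15  9  0]
 [ 0  0  6 14 13 11 12  8  0]
 [ 0  0  0  7 11 13  6  1  0]
 [ 0  0  0  0  0  0  0  0  0]
 [ 0  0  0  0  0  0  0  0  0]]
bench wheel pts 0
side wheel-top pts 209 floor pts 286
283 [631.01572691 140.00633779  17.9981515 ]
```

>>> {"method": "play_rows", "body": {
  "plan": "0.5 -0.4 0 0.1 0 0 0;0.5 -0.6 0 0.04 0 0 0;0.5 -0.6 0 0 0 0 0;0.5 -0.6 0 0 0 0 0;0.5 -0.5 0 0 0 0 0;0.5 -0.5 0 0 0 0 0;0.5 -0.5 0 0 0 0 0;0.5 -0.5 0 0 0 0 0;0.5 -0.5 0 0 0 0 0;0.5 -0.5 0 0 0 0 0;0.5 -0.5 0 0 0 0 0"
}}

```text
t: 16.08
ee_pos: [566.2, 138.7, 55.8]
orientation: [-0.01, -3.139, 0.001]
ft_force: [-8.2, 0.8, 6.3]
width: 15.7
```

```bash
python3 inpan.py 8 | head -20
```

```text
[566.2 138.7  55.8] [-1.000e-02 -3.139e+00  1.000e-03] [-8.2  0.8  6.3]
scene wheel-top pts 520 floor pts 287
W rows x=-60..80, cols y=-45..35
 [[ 0  0  0  0  0  0  0  0  0]
 [ 0  0  0  0  0  0  0  0  0]
 [ 0  0  0  0  0  0  0  0  0]
 [ 0  0  0  0  0  0  0  0  0]
 [ 0  0  0  0  0  0  0  0  0]
 [ 0  0  0  3  2 11 13  3  0]
 [ 3  0  0  4 10  9 12 14  0]
 [ 4  0  0  5 11 15 12 12  1]
 [ 4  0  6  9 11 10 14 11  0]
 [ 4  0  2 12 12 14 15  3  0]
 [ 4  0  0  4 12 11  1  0  0]
 [ 0  0  6 12 11 12 15  1  0]
 [ 0  3 12  8 13 14 11  9  0]
 [ 0  3 14 11 12 13 14  9  0]
 [ 0  0  3  2  3  2  2  2  0]]
bench wheel pts 0
side wheel-top pts 303 floor pts 180
```

The first wheel is being pushed back as planned (now at x≈18, the second entering). Continuing to the fence.

>>> {"method": "play_rows", "body": {
  "plan": "0.5 -0.3 0 -0.04 0 0 0;0.5 -0.5 0 0 0 0 0;0.5 -0.5 0 0 0 0 0;0.5 -0.5 0 0 0 0 0;0.5 -0.4 0 0 0 0 0;0.5 -0.4 0 0 0 0 0;0.5 -0.3 0 0 0 0 0"
}}

```text
t: 17.05
ee_pos: [595.1, 138.6, 56.0]
orientation: [-0.01, -3.138, 0.001]
ft_force: [-9.7, 1.7, 2.2]
width: 15.6
```

```bash
python3 inpan.py 9 | head -20
```

```text
[595.1 138.6  56. ] [-1.000e-02 -3.138e+00  1.000e-03] [-9.7  1.7  2.2]
scene wheel-top pts 482 floor pts 251
W rows x=-60..80, cols y=-45..35
 [[ 0  0  0  0  0  0  0  0  0]
 [ 0  0  0  0  0  0  0  0  0]
 [ 0  0  0  4  2  0  0  0  0]
 [ 0  0  0  0  0  0  0  0  0]
 [ 0  0  0  0  0  0  0  0  0]
 [ 0  0  0  3  0  8  7  1  0]
 [ 3  0  0  5 10 14 14  9  0]
 [ 5  0  0  2 14 14  4  0  0]
 [ 4  0  2  8 11 11 12  3  0]
 [ 4  1 10 12 12 13 13 11  0]
 [ 2  1 10 11 11 13 13 14  0]
 [ 0  1 10 12 13 14 12 12  0]
 [ 0  0  6 11 13 10 14  6  0]
 [ 1  0  0  0  2  2  0  1  0]
 [ 0  4  2  3  1  2  3  2  4]]
bench wheel pts 0
side wheel-top pts 413 floor pts 88
```

Both wheels are in the pan (centres about x=−14 and +46). Backing off gently and lifting.

>>> {"method": "play_rows", "body": {
  "plan": "0.5 0.2 0 0 0 0 0;0.5 0.3 0 -0.2 0 0 0;0.5 0.4 0 -0.5 0 0 0;0.5 0.6 0 -1 0 0 0;0.5 0.6 0 -1.4 0 0 0;0.5 0.6 0 -1.6 0 0 0;0.5 0.6 0 -1.6 0 0 0;0.5 0.4 0 -1.5 0 0 0;0.5 0.2 0 -1.1 0 0 0;0.5 0 0 -0.5 0 0 0;0.5 0 0 0 0 0 0;0.5 0 0 0 0 0 0;0.5 0 0 0 0 0 0"
}}

```text
t: 18.77
ee_pos: [557.2, 138.8, 149.6]
orientation: [-0.01, -3.141, 0.0]
ft_force: [0.6, 0.5, -3.9]
width: 15.6
```

```bash
python3 inpan.py 10; python3 - <<'E'
from h import *
im=dict(np.load('scene10.npz')); cv2.imwrite('pics/c10.png',np.hstack([cv2.resize(cv2.imread('pics/scene10.png')[190:340,200:350],(400,400),interpolation=2),cv2.resize(cv2.imread('pics/side10.png')[90:240,180:330],(400,400),interpolation=2)]))
E
```

```text
[557.2 138.8 149.6] [-0.01  -3.141  0.   ] [ 0.6  0.5 -3.9]
scene wheel-top pts 550 floor pts 323
W rows x=-60..80, cols y=-45..35
 [[ 0  0  0  0  0  0  0  0  0]
 [ 0  0  0  0  0  0  0  0  0]
 [ 0  0  0  0  0  0  0  0  0]
 [ 0  0  0  0  0  0  0  2  0]
 [ 0  0  0  0  1  5  2  2  3]
 [ 3  0  0  3  8 12 14  7  0]
 [ 4  0  0  7 14 10 19  8  0]
 [ 3  0  0  3  9 17  5  0  0]
 [ 4  0  4 11 14 14 11  1  0]
 [ 1  0  9 13 12 12 15 10  0]
 [ 2  1 13 10 11 11 15 16  1]
 [ 1  1 12 14 14 18 12 15  0]
 [ 0  0  6 12 14 15 15  5  0]
 [ 0  0  0  4  8  7  5  0  0]
 [ 0  0  0  0  0  0  0  0  0]]
bench wheel pts 0
side wheel-top pts 423 floor pts 75
W rows x=-60..80, cols y=-45..35
 [[ 0  0  0  0  0  0  0  0  0]
 [ 0  0  0  0  0  2  0  0  0]
 [ 0  0  3 12 10  6  3  1  1]
 [ 0  2 15  5  9  8  6  0  0]
 [ 0  6  8  9  7  5  5  3  0]
 [ 0  4 10  8  6  2  7  3  3]
 [ 0  1  8  6  7  7  6  1  2]
 [ 0  0  3  4  7  3  1  0  0]
 [ 0  0  7 11  6  7  3  0  0]
 [ 0  4 12  8  6  6  7  0  0]
 [ 0  8  6  8  5  3  5  2  0]
 [ 0  3  8  8  5  2  6  3  2]
 [ 0  2  8  8  5  4  4  0  0]
 [ 0  0  3  3  5  4  1  0  0]
 [ 0  0  0  0  0  0  0  0  0]]
bench wheel pts 0
```

View pics/c10.png

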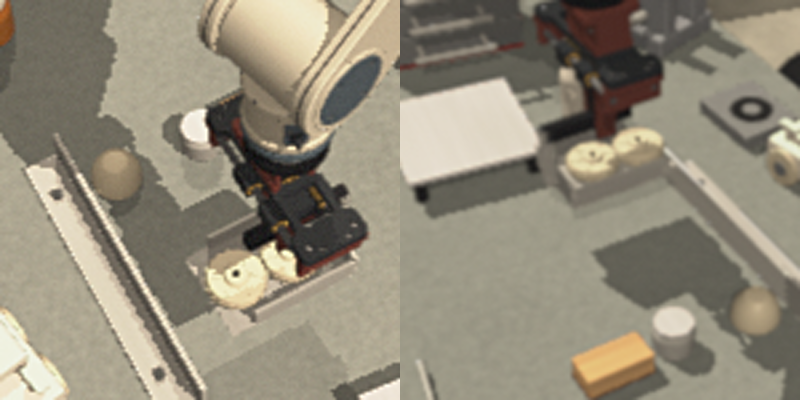

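Both crops show the two wheels flat in the raised pan, with nothing else moved. Carrying to the stand.

>>> {"method": "play_rows", "body": {
  "plan": "0.5 0.3 0.8 0 0 0 0;0.5 0.6 1.6 0 0 0 0;0.5 0.8 2.2 0 0 0 0;0.5 0.8 2.2 0 0 0 0;0.5 0.8 2.2 0 0 0 0;0.5 0.8 2.2 0 0 0 0;0.5 0.8 2.2 0 0 0 0;0.5 0.8 2.2 0 0 0 0;0.5 0.8 2.2 0 0 0 0;0.5 0.8 2.2 0 0 0 0;0.5 0.7 2 0 0 0 0;0.5 0.6 1.5 0 0 0 0;0.5 0.3 0.7 0.6 0 0 0;0.5 0.1 0 1.2 0 0 0;0.5 0 0 1.2 0 0 0;0.5 0 0 0.8 0 0 0;0.5 0 0 0.5 0 0 0;0.5 0 0 0.3 0 0 0;0.5 0 0 0.2 0 0 0;0.5 0 0 0 0 0 0"
}}

```text
t: 21.38
ee_pos: [469.0, 381.5, 102.3]
orientation: [0.01, 3.141, 0.0]
ft_force: [-0.6, 0.3, -3.5]
width: 15.7
```

```bash
python3 inpan.py 11 | head -40;
```

```text
[469.  381.5 102.3] [0.01  3.141 0.   ] [-0.6  0.3 -3.5]
scene wheel-top pts 673 floor pts 520
W rows x=-60..80, cols y=-45..35
 [[ 0  0  0  0  0  0  0  0  0]
 [ 0  0  0  0  0  0  0  0  0]
 [ 0  0  0  0  0  1  9  1  0]
 [ 0  0  0  0  0  1  4  8  0]
 [ 2  0  0  0  0  3 19 13  2]
 [ 2  0  2  0  5 10 16 20  1]
 [ 2  0  0  0  8 19 16 11  0]
 [ 1  0  0  0 11 14  9  0  0]
 [ 1  0  3 12 17 15 11  2  0]
 [ 1  2 12 18 13 12 19 12  0]
 [ 3  2 15 14 15 12 18 16  0]
 [ 0  0 15 15 17 17 16 15  0]
 [ 0  0  6 19 15 18 18  7  0]
 [ 0  0  0  6 15 13  6  0  0]
 [ 0  0  0  0  0  0  0  0  0]]
bench wheel pts 0
side wheel-top pts 328 floor pts 63
W rows x=-60..80, cols y=-45..35
 [[0 0 0 0 0 0 0 0 0]
 [1 0 0 1 1 0 0 0 2]
 [1 0 4 9 4 5 1 1 0]
 [1 1 9 5 7 4 4 1 1]
 [0 3 8 5 5 4 5 1 2]
 [1 4 7 5 5 5 2 3 1]
 [0 1 5 7 3 4 3 3 2]
 [0 0 1 7 5 2 2 0 1]
 [0 0 7 7 6 5 1 0 1]
 [0 6 4 7 5 4 5 0 2]
 [0 5 6 7 1 2 5 1 1]
 [0 3 8 5 4 1 3 3 1]
 [0 0 7 5 4 6 2 0 0]
 [0 0 1 6 3 3 0 0 0]
 [0 0 0 0 0 0 0 0 0]]
bench wheel pts 1
```

Still 6 mm to go. Lowering in small steps.

>>> {"method": "play_rows", "body": {
  "plan": "0.5 0 0 0.2 0 0 0;0.5 0 0 0.2 0 0 0;0.5 0 0 0.1 0 0 0;0.5 0 0 0.06 0 0 0;0.5 0 0 0 0 0 0"
}}

```text
t: 22.1
ee_pos: [468.9, 381.4, 96.5]
orientation: [-0.01, -3.142, 0.0]
ft_force: [0.2, -0.1, -3.5]
width: 15.7
```

>>> {"method": "play_rows", "body": {
  "plan": "0.5 0 0 0.05 0 0 0;0.5 0 0 0.05 0 0 0;0.5 0 0 0 0 0 0"
}}

```text
t: 22.48
ee_pos: [469.2, 381.5, 96.0]
orientation: [0.01, 3.141, 0.0]
ft_force: [0.6, -1.4, 0.8]
width: 15.8
```

>>> {"method": "play_rows", "body": {
  "plan": "1.8 0 0 0 0 0 0;2.5 0 0 0 0 0 0;5 0 0 0 0 0 0;5 0 0 0 0 0 0;5 0 0 0 0 0 0;5 0 0 0 0 0 0;5 0 0 0 0 0 0;5 0 0 -1 0 0 0;5 0 0 -3 0 0 0;5 0 0 -5 0 0 0;5 0 0 -5 0 0 0;5 0 0 -5 0 0 0;5 0 0 0 0 0 0;5 0 0 0 0 0 0"
}}

```text
t: 24.22
ee_pos: [468.5, 381.1, 285.5]
orientation: [-0.01, -3.141, 0.0]
ft_force: [0.1, 0.3, -0.7]
width: 49.6
```

```bash
python3 - <<'E'
from h import *
np.set_printoptions(suppress=True,precision=3)
o=get_obs();print(o['ee_pos'].round(1),o['width'],o['ft_force'].round(1))
im=grab('wrist','w12'); w=world(im); z=w[...,2]
near=np.hypot(w[...,0]-469,w[...,1]-381)<110
for lo,hi,n in [(118,132,'bar'),(62,72,'walls')]:
    q=w[near&(z>lo)&(z<hi)]; print(n,len(q),cv2.minAreaRect(q[:,:2].astype(np.float32)),np.median(q[:,2]))
q=w[near&(z>119)&(z<132)]; c=np.linalg.lstsq(np.c_[q[:,:2],np.ones(len(q))],q[:,2],rcond=None)[0]; print('bar slope',c[:2])
s=world(grab('scene','s12'))
for n,(u,v) in dict(dome=(243,255),tin=(275,238),block=(297,230),glue=(322,381),jar=(194,187)).items(): print(n,s[v,u].round())
cv2.imwrite('pics/c12.png',np.hstack([cv2.resize(cv2.imread('pics/s12.png')[280:430,300:450],(320,300)),cv2.resize(cv2.imread('pics/w12.png'),(400,300))]))
E
```

```text
[468.5 381.1 285.5] 49.63596629834017 [ 0.1  0.3 -0.7]
bar 1934 ((453.161376953125, 381.4996032714844), (15.707362174987793, 110.78384399414062), 89.2613754272461) 124.79735524361607
walls 1620 ((477.93048095703125, 380.99169921875), (96.23158264160156, 136.66961669921875), 89.64436340332031) 65.67017375664895
bar slope [-0.    -0.001]
dome [634. -64.  33.]
tin [527. -63.  43.]
block [452. -62.  30.]
glue [647. 374. 108.]
jar [ 663. -332.   77.]
```

View pics/c12.png

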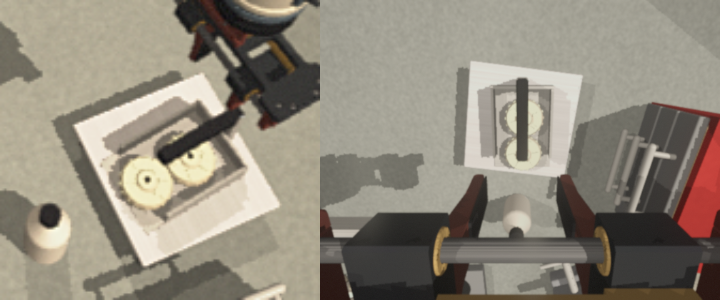

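The scoop is level on the stand, with its grip at (469,381) against the stand centre (469,380.5). Both wheels are flat inside the pan, the arm is clear and the bystanders are unmoved. Handing in.

```bash
python3 -c "
from workcell import *
print(close_job())"
```

```text
the job is handed in; nothing more can be done
None
```

The job is done and handed in at about 24 s of the 67 s allowed; `close_job()` reports no verdict, so I can't confirm it passed.

I gripped the steel scoop by its bar and pushed it under each wheel in turn against the fence. Both wheels ended up in the pan one behind the other. I then lifted it clear, set it on the drying stand, let go and backed the arm off upwards.

**Last checks:**
- **Scoop:** the grip point is within about 1 mm of the stand's centre. The bar slope is no more than 0.001 and the bar top reads 125 mm, as it should when resting on the stand.
- **Wheels:** both lie flat inside the pan, at about −15 and +45 mm along the scoop from the grip point.
- **Other things on the bench:** the dome, tin, block, glue and jar read within about 6 mm of where they started, which is about the measuring noise.

**What disagreed:**
- **Nose-up tilt:** tilting the scoop nose-up by 24° was meant to slide the first wheel to the back wall, but it moved only about 10 mm. The second wheel pushed it back instead.
- **Wheel positions:** before the pushes, the scene and wrist cameras differed by up to 8 mm on where the wheels were along the fence. It caused no trouble.
- **Fence contact:** I couldn't measure the force between wheel and fence directly. I judged it from the pictures and the wrist force.

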